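# Level the work tray with a wedge

### The arm

A 7-joint arm with a two-finger parallel gripper is mounted at the origin on a cart in front of the work surface, level with it; the furniture and walls round the work are solid. World frame = base frame: x ahead of the robot, y to its left, z up, the work surface at z = 0. Lengths are in m, angles in degrees, forces in N, time in s.
With the tool pointing down it reaches from about 0.425 to 0.875 m from the base axis. Payload 4.7 kg.
Tool frame: the origin (TCP) lies midway between the tips of the shut fingers; the grasp point (between the pads) lies 19 mm behind it (env.grip_depth is the distance from the TCP to the grasp point, in m); z points along the fingers, y is the line along which they close (so a half turn about z gives the same grasp; the last joint's range is limited). The gripper opens to 87 mm and grips with 3 to 60 N. Pads are 19 mm wide; open, the fingers measure 117 mm over their backs; the gripper's body (75 mm by 190 mm) begins 51 mm behind the grasp point.
Start: joints at [-71.729, 18.392, -4.016, 83.108, 1.295, 78.541, -3.26], TCP at [0.195, 0.62, 0.193] pointing down, gripper open.
Joint ranges: [-163.93, 163.93], [-17.29, 119.83], [-79.2, 71.16], [3.27, 140.29], [-89.18, 269.18], [5.43, 117.66], [-154.24, 154.24]. Speed limits (degrees/s): [147.25, 147.25, 180, 180, 180, 180, 180].

### API

Orientations are given as [roll, pitch, yaw] about the fixed x, y, z axes, in that order (R = Rz(yaw) Ry(pitch) Rx(roll)).
In Python, from cell import get_obs, optics, env, nets gives the robot as it stands.
- The arm moves only by the shell command python3 -m creep 'ROWS' [FORCE]. ROWS is JSON, a list of rows, each an object of numbers: "wx", "wy", "wz": the turn, a rotation vector about the tool's x, y, z in degrees; "tx", "ty", "tz": the shift along the tool's x, y, z in mm; "gripper": the opening, from -1 (shut) to 1 (fully open). A call has 1 to 5 rows; each row is the pose to reach, as a shift and turn from the pose commanded when the call began, along the tool's axes at that moment; what a row does not reach only later rows make up. A row lasts 1/12 s, in which the tool goes at most 41.7 mm and 7.16 degrees, less where a joint would pass 70% of its speed; a pose out of reach is approached as far as the arm can. A call with a gripper value outside its range is refused whole. The fingers move at their own pace and stop on an object; FORCE is the grip in N (left out, the last holds). Time passes only in rows, so rows that repeat a pose let the fingers close. It gives the time, the measured TCP pose, the force, the opening and the grip force at its end, in the units of the state.
- get_obs(): the state, without advancing time (a new reading comes with each control period).
- optics.read_camera(name): name is "scene" or "top" or "wrist"; returns (picture, depth): 420x560x3 uint8, red, green, blue; 420x560 float32, m along the optical axis (not along the pixel's ray), 0 where there is no reading.
- optics.camera_info(name): a dict with "fovy" (degrees; the focal length in pixels is half the picture's height over the tangent of half this angle, whatever the lens; pixels are square), "cx", "cy" (the principal point, pixels), "R" (3x3) and "t" (3): a world point X has camera coordinates R X + t; the wrist camera has in their place "tool_from_camera" (4x4, takes a point from camera to tool coordinates, whose origin is the TCP and whose axes are the flange's). Camera axes: x right, y down, z forward; pixel columns grow to the right and rows downward; lengths in m; the calibration is good to about 2 mm. A picture is of the moment at which its call begins: read the wrist's pose just before it. camera_info takes no time and is no camera call.
- env.sign_off(): hands the job in; it is judged then, once.
Trained networks look in the newest picture that a camera, given by its name, has taken for a name from the list of things; names that differ only in an ending like _2 or _b are one class to them, and where a whole thing is asked for, a point or a joint stands for the part that bears it (a point fixed in the world has none). Each returns a list of dicts, best first, with "confidence" (0 to 1); they miss things now and then, are a little off and sometimes report something else, mostly with a low value. They report only what shows in the picture. A call takes as long as a camera call.
- nets.look_for(query, camera): "point" ([x, y, z] in m, in world coordinates, good to about 4 mm: the middle of the surface that is visible of it).
- nets.place_of(query, camera): "point" ([x, y, z] in m, in world coordinates, good to about 4 mm: a listed point, or the origin of a listed thing).
The state is a dict: "time_s": time; "qpos": joint angles; "joint_velocities": joint speeds; "effort": joint torques, N m; "tool_pos": TCP position; "tool_rot": TCP orientation; "force": force on the tool from outside, world axes, zero at the start; "wrist_torque": the same for the moment, N m; "grip_width": finger opening in m; "grasp_force": force on a finger pad.
Only numpy, scipy, OpenCV 4.12 (cv2) and the standard library are available. Lean on these libraries where they do the work, as an engineer would, in place of code of your own. Each camera call takes 0.05 s, during which the arm holds its last target. There are 200 camera calls.

### The job

Pick up the orange wedge by its black grip and slide it, thin end first, along the steel bed under the middle of the drooping front edge of the tray on the blue cradle. Push it in until the tray is level against its stop tabs and the wedge is jammed firm, without forcing it; then let go, leaving the wedge in place and the loose things round about undisturbed.

Things in the scene. Friction and masses are not known exactly. Their poses are not given: they have to be found in the camera images.
- cradle: Blue cradle fixed to the desk, a tray hinged between its two cheeks (46 mm high, 92 mm apart, x -81 to +97 mm); nothing on it is above 60 mm. Origin on the desk under its middle; x points from the open front to the rear hinge (the way the wedge goes in), y left, z up.
- bed_front (a point): Middle of the front edge of the dark steel bed, at desk height, cradle x = -215 mm, y = 0. The flat bed is 84 mm wide and runs from here to cradle x = +50 mm, under the tray. Its top is 9 mm above the desk give or take 3.5 mm: this height varies and is not measured, so the depth at which the wedge gets tight varies by 17 mm either way and must be felt.
- tray_lip (a point): Middle of the underside of the tray's front lip, a steel bar 8 mm thick, 76 mm long across the front, on springs that give 1 mm per 8 N. This point turns with the tray: its z axis is vertical when level. Level, it is 38 mm above the desk at cradle x = -75 mm, y = 0; at the start 12 mm lower (tilt 0.08 rad). Two steel tabs stop the tray at level. The tray puts 2.9 N on the lip.
- wedge: Loose orange wedge, 156 mm long (its x), 36 mm wide (y), 0.1 to 0.17 kg. Origin at the middle of its flat underside; x points to the thin end. From there (x = +78 mm), 10 mm high, it rises evenly over 130 mm to 36 mm (1 in 5); then a 26 mm long block, 36 mm high, carries the grip. It holds itself once jammed.
- wedge_tip (a point): Middle of the bottom edge of the wedge's thin end. Friction on bed and lip is 0.5 to 0.7. Lifting the tray takes a push of 1 to 7 N; once it meets its tabs the push climbs by about 2 N per mm of wedge travel. Pushed in with 14 to 18 N, hardly pressing down, it is firm: the lip load is 0.4 to 0.75 of that once let go. Over 18 N there strains the lip; under 5 N (2.9 untightened) is loose.
- wedge_grip (a point): Middle of the black grip on the wedge's thick end: an upright fin 24 mm along the wedge, 20 mm across it, from 36 to 72 mm above the wedge's underside. This point is 55 mm above the underside and 65 mm behind the wedge's origin.
- tape_roll: Bystander: roll of amber tape lying flat, 92 mm across, 12 mm high; origin under its middle.
- flux_pot: Bystander: small amber pot with black cap, 47 mm across, 41 mm high; origin under its middle.
- solder_spool: Bystander: small blue and white spool of solder, 55 x 98 x 28 mm with its wire end; origin under its middle.

How it is judged:
By the outcome, as a careful person would: the job done as asked, in the order asked, and still so for the second after the job is handed in, with the robot touching nothing.
It also fails if it takes over 64 s, if anything falls off the work surface, if the arm or the gripper's body presses on something with over 40 N, if the wrist force passes 120 N, or if a joint passes its speed limit or range.

## Working session

There is one attempt and no reset: what is moved stays moved. The work goes in short steps, Python scripts to look and compute and a shell command to move; the robot and the scene stay as the last step left them, time stands still between calls to the robot, and variables do not carry over. Pictures are saved under pics/ and viewed, at most 10 in all, crops included, and the job is handed in when it is done.

```bash
mkdir -p pics; ls
python3 - <<'E'
from cell import get_obs, optics, env, nets
import cv2,numpy as np
for c in ("top","scene"):
    p,d=optics.read_camera(c); cv2.imwrite(f"pics/{c}0.png",p[:,:,::-1])
    for q in ("cradle","bed_front","tray_lip","wedge","wedge_tip","wedge_grip","tape_roll","flux_pot","solder_spool"):
        print(c,q,[(np.round(r["point"],4).tolist(),round(r["confidence"],2)) for r in nets.place_of(q,c)[:2]])
o=get_obs(); print(o["time_s"],o["tool_pos"],o["tool_rot"],o["force"])
E
```

```text
pics
top cradle [([0.6814, -0.3009, -0.0014], 0.98)]
top bed_front []
top tray_lip [([0.6137, -0.2844, 0.0287], 0.76)]
top wedge [([0.4452, 0.1025, 0.0003], 0.6)]
top wedge_tip [([0.4363, 0.1804, 0.0003], 0.86), ([0.5698, 0.2246, 0.0014], 0.59)]
top wedge_grip [([0.4569, 0.0397, 0.0535], 0.97)]
top tape_roll [([0.4186, 0.2549, 0.0009], 0.81)]
top flux_pot [([0.5693, 0.2275, 0.0029], 0.7)]
top solder_spool [([0.3717, -0.5185, 0.0028], 0.76)]
scene cradle [([0.6853, -0.2979, 0.002], 0.84)]
scene bed_front [([0.6072, -0.2847, 0.0215], 0.27)]
scene tray_lip [([0.6125, -0.2849, 0.0256], 0.89)]
scene wedge [([0.4476, 0.1019, 0.0041], 0.83)]
scene wedge_tip [([0.4332, 0.1799, 0.0009], 0.9)]
scene wedge_grip [([0.4563, 0.0345, 0.0552], 0.82)]
scene tape_roll [([0.4217, 0.2584, 0.0031], 0.47)]
scene flux_pot [([0.5617, 0.226, -0.0007], 0.43)]
scene solder_spool [([0.3741, -0.5186, 0.0015], 0.76)]
1.0 [0.19511395 0.62007793 0.1929245 ] [1.79991857e+02 2.61648914e-03 1.62536136e+02] [-0.14109069 -0.40008461 -0.07031739]
```

View pics/top0.png

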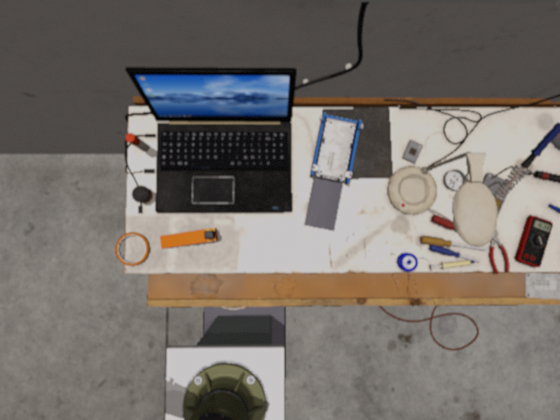

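View pics/scene0.png

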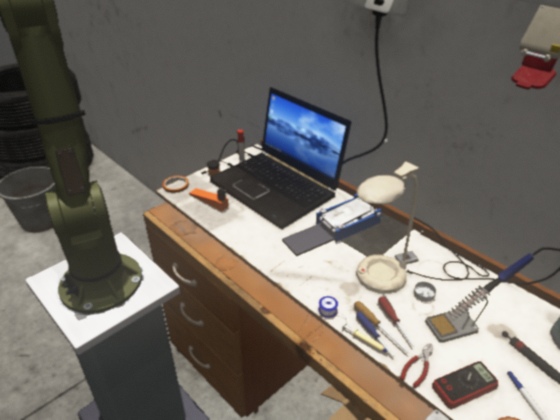

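The top view shows the wedge at (190,238), with its grip at (210,236) and its thin end pointing left towards the tape roll at (132,248). The cradle is at (337,147) and the bed comes down to (320,228). The scene view agrees. Next I write a helper and compute the first move.

```bash
cat > h.py <<'E'
from cell import get_obs, optics, env, nets
import numpy as np, cv2
from scipy.spatial.transform import Rotation as Ro
def T():
    o=get_obs(); return Ro.from_euler("xyz",o["tool_rot"],degrees=True).as_matrix(), np.array(o["tool_pos"]), o
def to(x,y,z,yaw):
    R,p,o=T(); d=R.T@(np.array([x,y,z])-p)*1000
    w=Ro.from_matrix(R.T@Ro.from_euler("xyz",[180,0,yaw],degrees=True).as_matrix()).as_rotvec(degrees=True)
    print("t",d.round(1),"w",w.round(2))
def st():
    o=get_obs(); print(round(o["time_s"],2),"pos",np.round(o["tool_pos"],4),"rot",np.round(o["tool_rot"],2),"F",np.round(o["force"],2),"M",np.round(o["wrist_torque"],2),"w",round(o["grip_width"],4),round(o["grasp_force"],1))
def find(qs,cam):
    for q in qs: print(cam,q,[(np.round(r["point"],4).tolist(),round(r["confidence"],2)) for r in nets.place_of(q,cam)[:2]])
E
python3 -c "
from h import *
to(.42,.35,.193,120);to(.46,.07,.193,98);print(optics.camera_info('wrist'))"
```

```text
t [-2.956e+02 -1.901e+02 -1.000e-01] w [ 1.000e-02 -0.000e+00  4.254e+01]
t [-4.178e+02 -4.452e+02 -1.000e-01] w [ 1.000e-02 -0.000e+00  6.454e+01]
{'fovy': 63.766285101189574, 'cx': 278.62674967006393, 'cy': 210.74719125517157, 'tool_from_camera': array([[-5.10942869e-04, -9.70365774e-01, -2.41640238e-01,
         6.54032537e-02],
       [ 9.99999765e-01, -6.06492666e-04,  3.21043288e-04,
         1.06062594e-04],
       [-4.58082451e-04, -2.41640017e-01,  9.70365855e-01,
        -1.92640865e-01],
       [ 0.00000000e+00,  0.00000000e+00,  0.00000000e+00,
         1.00000000e+00]])}
```

```bash
python3 -m creep '[{"tx":-38,"ty":-20},{"tx":-75,"ty":-42},{"tx":-112,"ty":-64},{"tx":-148,"ty":-85},{"tx":-184,"ty":-107}]'
python3 -m creep '[{"tx":-37,"ty":-19},{"tx":-60,"ty":-50,"wz":7},{"tx":-80,"ty":-84,"wz":14},{"tx":-99,"ty":-119,"wz":21},{"tx":-118,"ty":-154,"wz":28}]'
python3 -c "
from h import *
st();to(.46,.07,.193,98)"
```

```text
1.0 pos [0.1951 0.6201 0.1929] rot [179.99   0.   162.54] F [-0.14 -0.4  -0.07] M [0.1  0.02 0.04] w 0.0868 0.0
t [-4.178e+02 -4.452e+02 -1.000e-01] w [ 1.000e-02 -0.000e+00  6.454e+01]validation failed for argument at $[0]...
validation failed for argument at $[0]...
```

```bash
python3 -m creep '[{"wx":0,"wy":0,"wz":0,"tx":-38,"ty":-20,"tz":0,"gripper":1},{"wx":0,"wy":0,"wz":0,"tx":-75,"ty":-42,"tz":0,"gripper":1},{"wx":0,"wy":0,"wz":0,"tx":-112,"ty":-64,"tz":0,"gripper":1},{"wx":0,"wy":0,"wz":0,"tx":-148,"ty":-85,"tz":0,"gripper":1},{"wx":0,"wy":0,"wz":0,"tx":-184,"ty":-107,"tz":0,"gripper":1}]'
python3 -c "
from h import *
st();to(.46,.07,.193,98)"
```

```text
time_s: 1.42
tool_pos: [0.3367, 0.4647, 0.1931]
tool_rot: [180.0, 0.0, 162.5]
force: [1.9, 0.0, -0.3]
grip_width: 0.087
grasp_force: 0.0
1.42 pos [0.3367 0.4647 0.1931] rot [1.7996e+02 1.0000e-02 1.6255e+02] F [ 1.87  0.04 -0.33] M [ 0.05 -0.09  0.  ] w 0.087 0.0
t [-2.360e+02 -3.395e+02 -1.000e-01] w [ 4.000e-02 -1.000e-02  6.455e+01]
```

```bash
python3 -m creep '[{"wx":0,"wy":0,"wz":6,"tx":-21,"ty":-31,"tz":0,"gripper":1},{"wx":0,"wy":0,"wz":12,"tx":-43,"ty":-62,"tz":0,"gripper":1},{"wx":0,"wy":0,"wz":18,"tx":-65,"ty":-93,"tz":0,"gripper":1},{"wx":0,"wy":0,"wz":24,"tx":-86,"ty":-124,"tz":0,"gripper":1},{"wx":0,"wy":0,"wz":30,"tx":-108,"ty":-155,"tz":0,"gripper":1}]'
python3 -c "
from h import *
st();to(.46,.07,.193,98)"
```

```text
time_s: 1.83
tool_pos: [0.3922, 0.2842, 0.1931]
tool_rot: [180.0, -0.0, 132.2]
force: [1.1, -0.4, 1.2]
grip_width: 0.087
grasp_force: 0.0
1.83 pos [0.3922 0.2842 0.1931] rot [ 1.7996e+02 -2.0000e-02  1.3225e+02] F [ 1.05 -0.38  1.21] M [-0.04 -0.01 -0.02] w 0.087 0.0
t [-204.1  -93.8   -0. ] w [ 3.000e-02 -3.000e-02  3.425e+01]
```

```bash
python3 -m creep '[{"wx":0,"wy":0,"wz":7,"tx":-36,"ty":-17,"tz":0,"gripper":1},{"wx":0,"wy":0,"wz":14,"tx":-73,"ty":-34,"tz":0,"gripper":1},{"wx":0,"wy":0,"wz":21,"tx":-110,"ty":-51,"tz":0,"gripper":1},{"wx":0,"wy":0,"wz":28,"tx":-147,"ty":-68,"tz":0,"gripper":0.3},{"wx":0,"wy":0,"wz":34,"tx":-184,"ty":-85,"tz":0,"gripper":0.3}]'
python3 -m creep '[{"wx":0,"wy":0,"wz":0,"tx":-22,"ty":0,"tz":0,"gripper":0.3},{"wx":0,"wy":0,"wz":0,"tx":-22,"ty":0,"tz":0,"gripper":0.3},{"wx":0,"wy":0,"wz":0,"tx":-22,"ty":0,"tz":0,"gripper":0.3}]'
python3 - <<'E'
from h import *
st()
p,d=optics.read_camera("wrist"); cv2.imwrite("pics/w1.png",p[:,:,::-1])
find(("wedge","wedge_tip","wedge_grip"),"wrist"); np.save("d1.npy",d)
R,t,_=T(); C=optics.camera_info("wrist"); M=C["tool_from_camera"]; f=210/np.tan(np.radians(C["fovy"]/2))
hsv=cv2.cvtColor(p,cv2.COLOR_RGB2HSV); m=cv2.inRange(hsv,(3,150,90),(20,255,255))
v,u=np.nonzero((m>0)&(d>0)); z=d[v,u]
P=np.c_[(u-C["cx"])/f*z,(v-C["cy"])/f*z,z]@M[:3,:3].T+M[:3,3]; P=P@R.T+t
P=P[(P[:,2]>.003)]; r=cv2.minAreaRect((P[:,:2]*1000).astype(np.float32)); print(len(P),r,cv2.boxPoints(r))
E
```

```text
time_s: 2.25
tool_pos: [0.4541, 0.091, 0.1933]
tool_rot: [179.9, -0.0, 98.2]
force: [1.5, -0.4, 0.8]
grip_width: 0.0801
grasp_force: 0.0
time_s: 2.5
tool_pos: [0.4573, 0.07, 0.1931]
tool_rot: [180.0, -0.1, 98.4]
force: [-0.0, 0.1, 0.1]
grip_width: 0.062
grasp_force: 0.0
2.5 pos [0.4573 0.07   0.1931] rot [ 1.7996e+02 -6.0000e-02  9.8350e+01] F [-0.05  0.1   0.08] M [-0.03  0.06 -0.04] w 0.062 0.0
wrist wedge [([0.4473, 0.1062, 0.0009], 0.8)]
wrist wedge_tip [([0.4372, 0.1744, 0.0035], 0.86)]
wrist wedge_grip [([0.4601, 0.0365, 0.0506], 0.71), ([0.446, 0.1056, 0.0022], 0.54)]
5819 ((436.8705139160156, 142.24563598632812), (90.03831481933594, 232.74441528320312), 9.985123634338379) [[372.3552   249.04915 ]
 [412.71133   19.830156]
 [501.38583   35.442123]
 [461.0297   264.6611  ]]
```

View pics/w1.png

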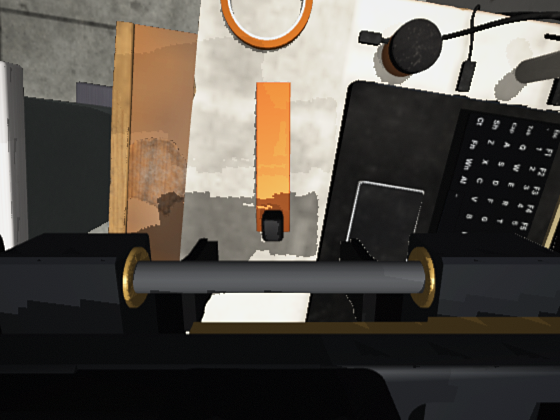

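The wrist view shows the wedge upright, from (256,82) to (290,230), with its grip at (272,225). The tape roll is at the top and the laptop edge about 50 px to the right of the grip. I recompute with only the wedge's blob.

Run:
```python
from h import *
p=cv2.imread("pics/w1.png")[:,:,::-1].copy(); d=np.load("d1.npy")
R,t,_=T(); C=optics.camera_info("wrist"); M=C["tool_from_camera"]; f=210/np.tan(np.radians(C["fovy"]/2))
def W(m):
    v,u=np.nonzero(m&(d>0)); z=d[v,u]
    return (np.c_[(u-C["cx"])/f*z,(v-C["cy"])/f*z,z]@M[:3,:3].T+M[:3,3])@R.T+t
hsv=cv2.cvtColor(p,cv2.COLOR_RGB2HSV); m=cv2.inRange(hsv,(3,150,90),(20,255,255))>0; m[:70]=0;m[:,:245]=0;m[:,300:]=0
P=W(m);P=P[P[:,2]>.004]; r=cv2.minAreaRect((P[:,:2]*1000).astype(np.float32)); print(r,cv2.boxPoints(r).round(1),P[:,2].min(),P[:,2].max())
k=np.zeros_like(m);k[200:242,255:290]=1
Q=W(k&~m);Q=Q[Q[:,2]>.045]; r=cv2.minAreaRect((Q[:,:2]*1000).astype(np.float32)); print(len(Q),r,Q[:,2].max()); 
Q=Q[Q[:,2]>.068]; print(Q.mean(0), (Q.max(0)+Q.min(0))/2)
```

```text
((445.4665222167969, 104.44908142089844), (35.40444564819336, 154.71176147460938), 8.813673973083496) [[416.1 178.2]
 [439.8  25.3]
 [474.8  30.7]
 [451.1 183.6]] 0.008405173414556488 0.038369786034452624
600 ((455.1955261230469, 41.483863830566406), (21.456180572509766, 23.34497833251953), 8.168726921081543) 0.07427915660376726
[0.45515412 0.04190799 0.07180835] [0.4553878  0.04149804 0.0712098 ]
```

```bash
python3 -c "
from h import *
to(.4553,.0405,.041,98.8)"
```

```text
t [-31.7  -6.3 151.8] w [-0.   -0.01 -0.09]
```

```bash
python3 -m creep '[{"wx":0,"wy":0,"wz":0,"tx":-16,"ty":-4,"tz":35,"gripper":0.2},{"wx":0,"wy":0,"wz":0,"tx":-32,"ty":-6,"tz":70,"gripper":0.2},{"wx":0,"wy":0,"wz":0,"tx":-32,"ty":-6,"tz":105,"gripper":0.2},{"wx":0,"wy":0,"wz":0,"tx":-32,"ty":-6,"tz":130,"gripper":0.2},{"wx":0,"wy":0,"wz":0,"tx":-32,"ty":-6,"tz":130,"gripper":0.2}]'
python3 -c "
from h import *
st();to(.4553,.0405,.041,98.8)"
```

```text
time_s: 3.12
tool_pos: [0.4512, 0.0387, 0.058]
tool_rot: [-179.4, 0.1, 98.6]
force: [-1.3, -0.2, -0.6]
grip_width: 0.0522
grasp_force: 0.0
3.12 pos [0.4512 0.0387 0.058 ] rot [-1.7944e+02  8.0000e-02  9.8650e+01] F [-1.26 -0.24 -0.63] M [-0.08  0.13  0.02] w 0.0522 0.0
t [ 1.1  4.5 17. ] w [-0.56  0.08 -0.15]
```

```bash
python3 -m creep '[{"wx":-0.3,"wy":0,"wz":0,"tx":0,"ty":3,"tz":5,"gripper":0.2},{"wx":-0.3,"wy":0,"wz":0,"tx":0,"ty":4,"tz":17,"gripper":0.2},{"wx":-0.3,"wy":0,"wz":0,"tx":0,"ty":4,"tz":17,"gripper":0.2},{"wx":-0.3,"wy":0,"wz":0,"tx":0,"ty":4,"tz":17,"gripper":0.2}]'
python3 -c "
from h import *
st();to(.4553,.0405,.041,98.8)"
```

```text
time_s: 3.45
tool_pos: [0.4609, 0.04, 0.0472]
tool_rot: [179.6, -0.0, 98.6]
force: [1.4, 0.5, 0.7]
grip_width: 0.0522
grasp_force: 0.0
3.45 pos [0.4609 0.04   0.0472] rot [ 1.796e+02 -1.000e-02  9.861e+01] F [1.38 0.51 0.71] M [-0.14  0.04  0.03] w 0.0522 0.0
t [ 1.3 -5.5  6.1] w [ 0.4  -0.01 -0.19]
```

```bash
python3 -m creep '[{"wx":0.3,"wy":0,"wz":0,"tx":0,"ty":-2,"tz":1,"gripper":0.2},{"wx":0.3,"wy":0,"wz":0,"tx":0,"ty":-4.5,"tz":2,"gripper":0.2},{"wx":0.3,"wy":0,"wz":0,"tx":0,"ty":-4.5,"tz":2,"gripper":0.2},{"wx":0.3,"wy":0,"wz":0,"tx":0,"ty":-4.5,"tz":2,"gripper":0.2},{"wx":0.3,"wy":0,"wz":0,"tx":0,"ty":-4.5,"tz":2,"gripper":0.2}]'
python3 -c "
from h import *
st();to(.4553,.0405,.041,98.8)"
```

```text
time_s: 3.87
tool_pos: [0.4556, 0.0386, 0.0442]
tool_rot: [180.0, -0.0, 98.5]
force: [0.1, -0.4, -0.1]
grip_width: 0.0517
grasp_force: 0.0
3.87 pos [0.4556 0.0386 0.0442] rot [ 1.7996e+02 -2.0000e-02  9.8530e+01] F [ 0.05 -0.38 -0.12] M [-0.05  0.04  0.05] w 0.0517 0.0
t [1.9 0.  3.2] w [ 0.04 -0.02 -0.27]
```

```bash
python3 -m creep '[{"wx":0,"wy":0,"wz":0,"tx":2,"ty":0,"tz":3,"gripper":0},{"wx":0,"wy":0,"wz":0,"tx":2,"ty":0,"tz":3,"gripper":-0.4},{"wx":0,"wy":0,"wz":0,"tx":2,"ty":0,"tz":3,"gripper":-0.8},{"wx":0,"wy":0,"wz":0,"tx":2,"ty":0,"tz":3,"gripper":-1},{"wx":0,"wy":0,"wz":0,"tx":2,"ty":0,"tz":3,"gripper":-1}]' 35
python3 -m creep '[{"wx":0,"wy":0,"wz":0,"tx":0,"ty":0,"tz":0,"gripper":-1},{"wx":0,"wy":0,"wz":0,"tx":0,"ty":0,"tz":0,"gripper":-1},{"wx":0,"wy":0,"wz":0,"tx":0,"ty":0,"tz":0,"gripper":-1}]'
python3 -c "
from h import *
st()"
```

```text
time_s: 4.28
tool_pos: [0.4551, 0.0405, 0.0408]
tool_rot: [180.0, 0.0, 98.5]
force: [-0.9, 0.5, -0.6]
grip_width: 0.0265
grasp_force: 0.0
time_s: 4.53
tool_pos: [0.4552, 0.0405, 0.0408]
tool_rot: [180.0, -0.0, 98.5]
force: [-0.3, 0.2, -0.6]
grip_width: 0.0178
grasp_force: 35.0
4.53 pos [0.4552 0.0405 0.0408] rot [179.99  -0.    98.54] F [-0.31  0.24 -0.56] M [-0.07 -0.02  0.01] w 0.0178 35.0
```

```bash
python3 -m creep '[{"wx":0,"wy":0,"wz":0,"tx":0,"ty":0,"tz":-10,"gripper":-1},{"wx":0,"wy":0,"wz":0,"tx":0,"ty":0,"tz":-30,"gripper":-1},{"wx":0,"wy":0,"wz":0,"tx":0,"ty":0,"tz":-55,"gripper":-1},{"wx":0,"wy":0,"wz":0,"tx":0,"ty":0,"tz":-80,"gripper":-1},{"wx":0,"wy":0,"wz":0,"tx":0,"ty":0,"tz":-80,"gripper":-1}]'
python3 - <<'E'
from h import *
st()
p,d=optics.read_camera("top"); C=optics.camera_info("top"); f=210/np.tan(np.radians(C["fovy"]/2))
hsv=cv2.cvtColor(p,cv2.COLOR_RGB2HSV)
def W(m):
    v,u=np.nonzero(m&(d>0)); z=d[v,u]
    return (np.c_[(u-C["cx"])/f*z,(v-C["cy"])/f*z,z]-C["t"])@C["R"]
print(hsv[200,322],hsv[115,335],hsv[150,320])
m=cv2.inRange(hsv,(100,110,60),(125,255,255))>0; m[:100]=0;m[195:]=0;m[:,:300]=0;m[:,370:]=0
P=W(m); r=cv2.minAreaRect((P[:,:2]*1000).astype(np.float32)); print("cradle",len(P),r,P[:,2].max())
g=(hsv[:,:,2]<140)&(hsv[:,:,2]>50); g[:184]=0;g[235:]=0;g[:,:298]=0;g[:,345:]=0
P=W(g); P=P[P[:,2]>-.01]; r=cv2.minAreaRect((P[:,:2]*1000).astype(np.float32)); print("bed",len(P),r,cv2.boxPoints(r),np.median(P[:,2]))
E
```

```text
time_s: 4.95
tool_pos: [0.4585, 0.041, 0.1261]
tool_rot: [179.5, -0.1, 98.5]
force: [1.2, -0.0, -0.3]
grip_width: 0.0182
grasp_force: 35.0
4.95 pos [0.4585 0.041  0.1261] rot [ 1.7952e+02 -8.0000e-02  9.8520e+01] F [ 1.25 -0.02 -0.26] M [-0.1  -0.13  0.01] w 0.0182 35.0
[146  15 117] [116  40  89] [  5  10 159]
cradle 430 ((697.7013549804688, -308.8257141113281), (114.87619018554688, 190.82196044921875), 78.58206939697266) 0.062218837607349316
bed 1264 ((539.3942260742188, -271.62213134765625), (81.06932067871094, 130.29434204101562), 78.53411102294922) [[ 467.48953 -298.39758]
 [ 595.1836  -324.2981 ]
 [ 611.29895 -244.84668]
 [ 483.60486 -218.94617]] 0.009621565599577305
```

```bash
python3 -c "
from h import *
to(.4384,-.2511,.1255,98.5);to(.4384,-.2511,.1255,-11.5)"
```

```text
t [-286.   -62.    -2.4] w [ 0.33 -0.06  0.04]
t [-286.   -62.    -2.4] w [  0.16  -0.36 110.04]
```

```bash
python3 -m creep '[{"wx":0,"wy":0,"wz":5,"tx":-15,"ty":0,"tz":0,"gripper":-1},{"wx":0,"wy":0,"wz":12,"tx":-34,"ty":1,"tz":0,"gripper":-1},{"wx":0,"wy":0,"wz":19,"tx":-54,"ty":2,"tz":0,"gripper":-1},{"wx":0,"wy":0,"wz":26,"tx":-74,"ty":2,"tz":0,"gripper":-1},{"wx":0,"wy":0,"wz":33,"tx":-94,"ty":3,"tz":0,"gripper":-1}]'
python3 -c "
from h import *
st();to(.4384,-.2511,.1255,-11.5)"
```

```text
time_s: 5.42
tool_pos: [0.4709, -0.0529, 0.1198]
tool_rot: [-179.9, 0.1, 65.2]
force: [0.8, -0.9, -2.3]
grip_width: 0.0183
grasp_force: 35.0
5.42 pos [ 0.4709 -0.0529  0.1198] rot [-1.7989e+02  6.0000e-02  6.5210e+01] F [ 0.76 -0.93 -2.27] M [-0.17  0.08 -0.04] w 0.0183 35.0
t [-193.5   53.6   -5.6] w [-5.000e-02  1.300e-01  7.671e+01]
```

```bash
python3 -m creep '[{"wx":0,"wy":0,"wz":7,"tx":-17,"ty":5,"tz":-1,"gripper":-1},{"wx":0,"wy":0,"wz":14,"tx":-35,"ty":10,"tz":-2,"gripper":-1},{"wx":0,"wy":0,"wz":21,"tx":-53,"ty":15,"tz":-3,"gripper":-1},{"wx":0,"wy":0,"wz":28,"tx":-71,"ty":20,"tz":-3,"gripper":-1},{"wx":0,"wy":0,"wz":35,"tx":-89,"ty":25,"tz":-3,"gripper":-1}]'
python3 -c "
from h import *
st();to(.4384,-.2511,.1255,-11.5)"
```

```text
time_s: 5.83
tool_pos: [0.4566, -0.144, 0.1229]
tool_rot: [-179.9, 0.1, 30.2]
force: [0.2, -0.1, -1.2]
grip_width: 0.0178
grasp_force: 35.0
5.83 pos [ 0.4566 -0.144   0.1229] rot [-1.7993e+02  9.0000e-02  3.0190e+01] F [ 0.16 -0.12 -1.21] M [-0.12  0.2  -0.05] w 0.0178 35.0
t [-69.6  83.3  -2.6] w [-3.000e-02  1.200e-01  4.169e+01]
```

```bash
python3 -m creep '[{"wx":0,"wy":0,"wz":7,"tx":-12,"ty":14,"tz":-1,"gripper":-1},{"wx":0,"wy":0,"wz":14,"tx":-24,"ty":28,"tz":-2,"gripper":-1},{"wx":0,"wy":0,"wz":21,"tx":-36,"ty":43,"tz":-2,"gripper":-1},{"wx":0,"wy":0,"wz":28,"tx":-48,"ty":58,"tz":-2,"gripper":-1},{"wx":0,"wy":0,"wz":35,"tx":-60,"ty":73,"tz":-2,"gripper":-1}]'
python3 -m creep '[{"wx":0,"wy":0,"wz":6.5,"tx":-16,"ty":0,"tz":0,"gripper":-1},{"wx":0,"wy":0,"wz":6.5,"tx":-16,"ty":0,"tz":0,"gripper":-1},{"wx":0,"wy":0,"wz":6.5,"tx":-16,"ty":0,"tz":0,"gripper":-1},{"wx":0,"wy":0,"wz":6.5,"tx":-16,"ty":0,"tz":0,"gripper":-1},{"wx":0,"wy":0,"wz":6.5,"tx":-16,"ty":0,"tz":0,"gripper":-1}]'
python3 - <<'E'
from h import *
st();to(.4384,-.2511,.085,-11.5)
p,d=optics.read_camera("wrist"); cv2.imwrite("pics/w2.png",p[:,:,::-1]); np.save("d2.npy",d)
find(("tray_lip","wedge_tip","cradle","bed_front"),"wrist")
E
```

```text
time_s: 6.25
tool_pos: [0.4421, -0.2372, 0.1249]
tool_rot: [-180.0, 0.1, -4.8]
force: [0.8, 0.2, -1.4]
grip_width: 0.0178
grasp_force: 35.0
time_s: 6.67
tool_pos: [0.428, -0.2345, 0.1257]
tool_rot: [-180.0, -0.0, -10.8]
force: [-0.3, -0.4, -2.0]
grip_width: 0.0179
grasp_force: 35.0
6.67 pos [ 0.428  -0.2345  0.1257] rot [-179.98   -0.    -10.77] F [-0.26 -0.36 -2.03] M [-0.04  0.25  0.01] w 0.0179 35.0
t [13.3 14.3 40.7] w [-0.02 -0.    0.73]
wrist tray_lip []
wrist wedge_tip [([0.5631, -0.2644, 0.0846], 0.94)]
wrist cradle []
wrist bed_front []
```

View pics/w2.png

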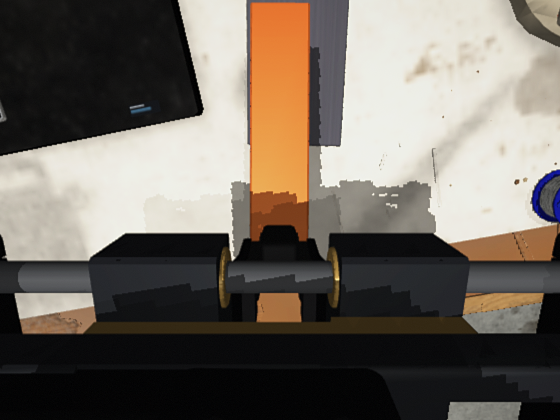

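The wrist view shows the wedge held straight, between columns 250 and 309. The grey bed is partly hidden behind it, with its right edge running from (348,0) to (340,145) and its front edge at row 145. I measure both.

Run:
```python
from h import *
p=cv2.imread("pics/w2.png")[:,:,::-1].copy(); d=np.load("d2.npy")
R,t,_=T(); C=optics.camera_info("wrist"); M=C["tool_from_camera"]; f=210/np.tan(np.radians(C["fovy"]/2))
hsv=cv2.cvtColor(p,cv2.COLOR_RGB2HSV)
def cam(u,v,z): return np.c_[(u-C["cx"])/f*z,(v-C["cy"])/f*z,z]@M[:3,:3].T+M[:3,3]
rs=np.arange(10,135,5); E=[]
for v in rs:
    row=p[v,:,:].max(1).astype(int); g=np.diff(row[325:375]); u=325+g.argmax()+.5
    z=np.median(d[v,int(u)-10:int(u)-3]); E.append((u,v,z))
E=np.array(E); P=cam(*E.T)@R.T+t; print(P[::6].round(4))
vx,vy,x0,y0=cv2.fitLine((P[:,:2]).astype(np.float32),cv2.DIST_HUBER,0,.001,.001).ravel(); a=np.degrees(np.arctan2(vy,vx)); a=a if abs(a)<90 else a-180*np.sign(a)
n=np.array([-vy,vx])*np.sign(vx); c=np.array([x0,y0])+.042*n
print("bed yaw",a,"centre line thru",c, "z",np.median(P[:,2]))
o=np.array([.4755,-.2587]); print("top bed_front lateral off vs this line",(o-c)@n*1000)
fr=p[:,325:337].max(2).mean(1); v=100+np.diff(fr[100:180]).argmax()+.5; z=np.median(d[int(v)-8:int(v)-3,327:337]); print("front edge",(cam(np.array([331.]),np.array([v]),np.array([z]))@R.T+t))
m=cv2.inRange(hsv,(3,150,90),(20,255,255))>0; m[200:]=0;m[:,:240]=0;m[:,320:]=0
v,u=np.nonzero(m&(d>0)); Q=cam(u.astype(float),v.astype(float),d[v,u]); 
r=cv2.minAreaRect((Q[:,:2]*1000).astype(np.float32)); print("wedge in tool",r,cv2.boxPoints(r).round(1))
```

```text
[[ 0.5727 -0.3212  0.0104]
 [ 0.5508 -0.3165  0.01  ]
 [ 0.5278 -0.3115  0.0101]
 [ 0.504  -0.3062  0.0105]
 [ 0.479  -0.3019  0.0094]]
bed yaw -11.592635 centre line thru [ 0.53202426 -0.26962107] z 0.009959325920082446
top bed_front lateral off vs this line -0.6603683022890373
front edge [[ 0.46750559 -0.29034119  0.01133133]]
wedge in tool ((80.81141662597656, 4.606904983520508), (115.63508605957031, 44.53434753417969), 0.06537864357233047) [[ 23.   26.8]
 [ 23.  -17.7]
 [138.7 -17.6]
 [138.6  26.9]]
```

```bash
python3 -c "
from h import *
to(.4432,-.2517,.06,-11.55)"
```

```text
t [18.3 13.3 65.8] w [ 0.   -0.01  0.66]
```

```bash
python3 -m creep '[{"wx":0,"wy":0,"wz":0.6,"tx":10,"ty":13,"tz":0,"gripper":-1},{"wx":0,"wy":0,"wz":0.6,"tx":18,"ty":13,"tz":20,"gripper":-1},{"wx":0,"wy":0,"wz":0.6,"tx":18,"ty":13,"tz":40,"gripper":-1},{"wx":0,"wy":0,"wz":0.6,"tx":18,"ty":13,"tz":55,"gripper":-1},{"wx":0,"wy":0,"wz":0.6,"tx":18,"ty":13,"tz":62,"gripper":-1}]'
python3 -m creep '[{"wx":0,"wy":0,"wz":0,"tx":0,"ty":0,"tz":0,"gripper":-1},{"wx":0,"wy":0,"wz":0,"tx":0,"ty":0,"tz":0,"gripper":-1},{"wx":0,"wy":0,"wz":0,"tx":0,"ty":0,"tz":0,"gripper":-1},{"wx":0,"wy":0,"wz":0,"tx":0,"ty":0,"tz":0,"gripper":-1}]'
python3 -c "
from h import *
st();to(.4432,-.2517,.052,-11.55)"
```

```text
time_s: 7.33
tool_pos: [0.4413, -0.251, 0.0618]
tool_rot: [-180.0, 0.2, -11.5]
force: [0.1, -0.0, -2.2]
grip_width: 0.0179
grasp_force: 35.0
time_s: 7.67
tool_pos: [0.4435, -0.252, 0.0649]
tool_rot: [-180.0, -0.1, -11.6]
force: [-0.7, -0.2, -1.6]
grip_width: 0.0181
grasp_force: 35.0
7.67 pos [ 0.4435 -0.252   0.0649] rot [-1.7999e+02 -1.2000e-01 -1.1550e+01] F [-0.73 -0.23 -1.56] M [-0.01  0.19  0.  ] w 0.0181 35.0
t [-0.4 -0.2 12.9] w [-0.01 -0.12 -0.  ]
```

```bash
python3 -m creep '[{"wx":0,"wy":0,"wz":0,"tx":0,"ty":0,"tz":5,"gripper":-1},{"wx":0,"wy":0,"wz":0,"tx":0,"ty":0,"tz":9,"gripper":-1},{"wx":0,"wy":0,"wz":0,"tx":0,"ty":0,"tz":9,"gripper":-1},{"wx":0,"wy":0,"wz":0,"tx":0,"ty":0,"tz":9,"gripper":-1},{"wx":0,"wy":0,"wz":0,"tx":0,"ty":0,"tz":9,"gripper":-1}]'
for i in 1 2 ; do python3 -m creep '[{"wx":0,"wy":0,"wz":0,"tx":0,"ty":0,"tz":1,"gripper":-1},{"wx":0,"wy":0,"wz":0,"tx":0,"ty":0,"tz":1,"gripper":-1},{"wx":0,"wy":0,"wz":0,"tx":0,"ty":0,"tz":1,"gripper":-1}]' | grep -E "pos|force:"; done
```

```text
time_s: 8.08
tool_pos: [0.4425, -0.2517, 0.0548]
tool_rot: [-180.0, 0.0, -11.6]
force: [0.3, 0.6, -1.3]
grip_width: 0.018
grasp_force: 35.0
tool_pos: [0.4426, -0.2517, 0.0538]
force: [0.5, -0.1, -2.3]
grasp_force: 35.0
tool_pos: [0.4426, -0.2517, 0.0528]
force: [-0.6, 0.7, -1.2]
grasp_force: 35.0
```

```bash
for i in 1 2 3; do python3 -m creep '[{"wx":0,"wy":0,"wz":0,"tx":0,"ty":0,"tz":0.7,"gripper":-1},{"wx":0,"wy":0,"wz":0,"tx":0,"ty":0,"tz":0.7,"gripper":-1},{"wx":0,"wy":0,"wz":0,"tx":0,"ty":0,"tz":0.7,"gripper":-1}]' | grep -E "pos|rot|force:"; done
```

```text
tool_pos: [0.4426, -0.2517, 0.0521]
tool_rot: [-180.0, -0.0, -11.6]
force: [0.3, -0.2, -1.5]
grasp_force: 35.0
tool_pos: [0.4426, -0.2517, 0.0514]
tool_rot: [-180.0, -0.0, -11.6]
force: [0.5, 0.2, -1.0]
grasp_force: 35.0
tool_pos: [0.4426, -0.2516, 0.0507]
tool_rot: [-180.0, -0.0, -11.6]
force: [0.3, 0.0, -0.8]
grasp_force: 35.0
```

```bash
for i in 1 2; do python3 -m creep '[{"wx":0,"wy":0,"wz":0,"tx":0,"ty":0,"tz":0.7,"gripper":-1},{"wx":0,"wy":0,"wz":0,"tx":0,"ty":0,"tz":0.7,"gripper":-1},{"wx":0,"wy":0,"wz":0,"tx":0,"ty":0,"tz":0.7,"gripper":-1}]' | grep -E "pos|rot|force:"; done;python3 -c "
from h import *
st()"
```

```text
tool_pos: [0.4426, -0.2517, 0.05]
tool_rot: [-180.0, -0.0, -11.6]
force: [-0.2, -0.8, -1.2]
grasp_force: 35.0
tool_pos: [0.4425, -0.2517, 0.0499]
tool_rot: [-180.0, 0.0, -11.6]
force: [-2.5, 2.0, 5.3]
grasp_force: 35.0
9.83 pos [ 0.4425 -0.2517  0.0499] rot [-1.7997e+02  1.0000e-02 -1.1570e+01] F [-2.51  2.04  5.31] M [ 0.2   0.71 -0.01] w 0.0184 35.0
```

```bash
python3 -m creep '[{"wx":0,"wy":0,"wz":0,"tx":0,"ty":0,"tz":-0.55,"gripper":-1},{"wx":0,"wy":0,"wz":0,"tx":4,"ty":0,"tz":-0.55,"gripper":-1},{"wx":0,"wy":0,"wz":0,"tx":10,"ty":0,"tz":-0.55,"gripper":-1},{"wx":0,"wy":0,"wz":0,"tx":15,"ty":0,"tz":-0.55,"gripper":-1},{"wx":0,"wy":0,"wz":0,"tx":20,"ty":0,"tz":-0.55,"gripper":-1}]'
python3 - <<'E'
from h import *
st()
p,d=optics.read_camera("wrist"); cv2.imwrite("pics/w3.png",p[:,:,::-1])
E
```

```text
time_s: 10.25
tool_pos: [0.4627, -0.2558, 0.05]
tool_rot: [180.0, 0.0, -11.5]
force: [-2.9, 0.4, 5.5]
grip_width: 0.0178
grasp_force: 35.0
10.25 pos [ 0.4627 -0.2558  0.05  ] rot [ 1.7999e+02  2.0000e-02 -1.1540e+01] F [-2.94  0.43  5.49] M [ 0.12  0.97 -0.01] w 0.0178 35.0
```

View pics/w3.png

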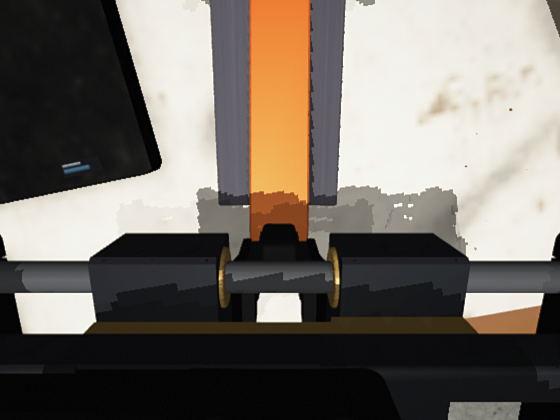

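The wedge (columns 250–309) sits centred on the bed (214–342) and parallel to it. It presses a little hard, so I lift slightly and carry on.

```bash
python3 -m creep '[{"wx":0,"wy":0,"wz":0,"tx":5,"ty":0,"tz":-0.4,"gripper":-1},{"wx":0,"wy":0,"wz":0,"tx":10,"ty":0,"tz":-0.4,"gripper":-1},{"wx":0,"wy":0,"wz":0,"tx":15,"ty":0,"tz":-0.4,"gripper":-1},{"wx":0,"wy":0,"wz":0,"tx":20,"ty":0,"tz":-0.4,"gripper":-1},{"wx":0,"wy":0,"wz":0,"tx":20,"ty":0,"tz":-0.4,"gripper":-1}]'|grep -E "pos|rot|force:"; python3 -m creep '[{"wx":0,"wy":0,"wz":0,"tx":4,"ty":0,"tz":0,"gripper":-1},{"wx":0,"wy":0,"wz":0,"tx":8,"ty":0,"tz":0,"gripper":-1},{"wx":0,"wy":0,"wz":0,"tx":12,"ty":0,"tz":0,"gripper":-1},{"wx":0,"wy":0,"wz":0,"tx":16,"ty":0,"tz":0,"gripper":-1},{"wx":0,"wy":0,"wz":0,"tx":16,"ty":0,"tz":0,"gripper":-1}]'|grep -E "pos|rot|force:"
```

```text
tool_pos: [0.4832, -0.2597, 0.0501]
tool_rot: [180.0, -0.1, -11.5]
force: [-0.1, 0.6, -1.7]
grasp_force: 35.0
tool_pos: [0.4986, -0.2629, 0.0503]
tool_rot: [180.0, -0.1, -11.5]
force: [-0.5, 0.4, -0.1]
grasp_force: 35.0
```

```bash
for i in 1 2 3; do python3 -m creep '[{"wx":0,"wy":0,"wz":0,"tx":2,"ty":0,"tz":0,"gripper":-1},{"wx":0,"wy":0,"wz":0,"tx":4,"ty":0,"tz":0,"gripper":-1},{"wx":0,"wy":0,"wz":0,"tx":6,"ty":0,"tz":0,"gripper":-1},{"wx":0,"wy":0,"wz":0,"tx":8,"ty":0,"tz":0,"gripper":-1},{"wx":0,"wy":0,"wz":0,"tx":10,"ty":0,"tz":0,"gripper":-1}]'|grep -E "pos|rot|force:"; done
```

```text
tool_pos: [0.5066, -0.2648, 0.0501]
tool_rot: [-180.0, 0.1, -11.6]
force: [-3.2, 1.0, 0.8]
grasp_force: 35.0
tool_pos: [0.5144, -0.2668, 0.05]
tool_rot: [-179.9, 0.3, -11.6]
force: [-6.9, 1.8, 3.3]
grasp_force: 35.0
tool_pos: [0.5242, -0.2688, 0.05]
tool_rot: [-180.0, 0.3, -11.6]
force: [-7.8, 1.9, 4.1]
grasp_force: 35.0
```

```bash
for i in 1 2 3; do python3 -m creep '[{"wx":0,"wy":0,"wz":0,"tx":2,"ty":0,"tz":-0.12,"gripper":-1},{"wx":0,"wy":0,"wz":0,"tx":4,"ty":0,"tz":-0.12,"gripper":-1},{"wx":0,"wy":0,"wz":0,"tx":6,"ty":0,"tz":-0.12,"gripper":-1},{"wx":0,"wy":0,"wz":0,"tx":8,"ty":0,"tz":-0.12,"gripper":-1},{"wx":0,"wy":0,"wz":0,"tx":9,"ty":0,"tz":-0.12,"gripper":-1}]'|grep -E "pos|rot|force:"; done
```

```text
tool_pos: [0.5334, -0.2707, 0.05]
tool_rot: [-180.0, 0.3, -11.6]
force: [-5.7, 0.4, 3.5]
grasp_force: 35.0
tool_pos: [0.5423, -0.2725, 0.05]
tool_rot: [-180.0, 0.3, -11.6]
force: [-5.4, 0.9, 2.9]
grasp_force: 35.0
tool_pos: [0.5513, -0.2742, 0.0501]
tool_rot: [-180.0, 0.2, -11.6]
force: [-5.8, 0.9, 1.4]
grasp_force: 35.0
```

```bash
for i in 1 2 3; do python3 -m creep '[{"wx":0,"wy":0,"wz":0,"tx":1,"ty":0,"tz":-0.08,"gripper":-1},{"wx":0,"wy":0,"wz":0,"tx":2,"ty":0,"tz":-0.08,"gripper":-1},{"wx":0,"wy":0,"wz":0,"tx":3,"ty":0,"tz":-0.08,"gripper":-1},{"wx":0,"wy":0,"wz":0,"tx":4,"ty":0,"tz":-0.08,"gripper":-1},{"wx":0,"wy":0,"wz":0,"tx":4,"ty":0,"tz":-0.08,"gripper":-1}]'|grep -E "pos|rot|force:"; done
```

```text
tool_pos: [0.5554, -0.275, 0.0501]
tool_rot: [-180.0, 0.2, -11.6]
force: [-4.8, 1.8, 0.7]
grasp_force: 35.0
tool_pos: [0.5613, -0.2759, 0.0506]
tool_rot: [180.0, 0.0, -11.6]
force: [-3.4, 0.4, -2.6]
grasp_force: 35.0
tool_pos: [0.5654, -0.2767, 0.0509]
tool_rot: [180.0, -0.0, -11.6]
force: [-3.2, 0.9, -1.2]
grasp_force: 35.0
```

```bash
python3 -m creep '[{"wx":0,"wy":0,"wz":0,"tx":0.5,"ty":0,"tz":0.6,"gripper":-1},{"wx":0,"wy":0,"wz":0,"tx":1,"ty":0,"tz":0.6,"gripper":-1},{"wx":0,"wy":0,"wz":0,"tx":1,"ty":0,"tz":0.6,"gripper":-1},{"wx":0,"wy":0,"wz":0,"tx":1,"ty":0,"tz":0.6,"gripper":-1}]'|grep -E "pos|rot|force:"; python3 -m creep '[{"wx":0,"wy":0,"wz":0,"tx":0.5,"ty":0,"tz":0,"gripper":-1},{"wx":0,"wy":0,"wz":0,"tx":1,"ty":0,"tz":0,"gripper":-1},{"wx":0,"wy":0,"wz":0,"tx":1,"ty":0,"tz":0,"gripper":-1},{"wx":0,"wy":0,"wz":0,"tx":1,"ty":0,"tz":0,"gripper":-1}]'|grep -E "pos|rot|force:"
```

```text
tool_pos: [0.5661, -0.2769, 0.0503]
tool_rot: [-180.0, -0.0, -11.6]
force: [-2.5, 0.5, -1.6]
grasp_force: 35.0
tool_pos: [0.5671, -0.2771, 0.0503]
tool_rot: [-180.0, -0.0, -11.6]
force: [-3.6, 0.5, -0.3]
grasp_force: 35.0
```

```bash
for i in 1 2 3; do python3 -m creep '[{"wx":0,"wy":0,"wz":0,"tx":0.5,"ty":0,"tz":0,"gripper":-1},{"wx":0,"wy":0,"wz":0,"tx":1,"ty":0,"tz":0,"gripper":-1},{"wx":0,"wy":0,"wz":0,"tx":1.5,"ty":0,"tz":0,"gripper":-1},{"wx":0,"wy":0,"wz":0,"tx":1.5,"ty":0,"tz":0,"gripper":-1}]'|grep -E "pos|rot|force:"; done
```

```text
tool_pos: [0.5681, -0.2774, 0.0501]
tool_rot: [-180.0, 0.0, -11.6]
force: [-3.9, 0.5, -2.1]
grasp_force: 35.0
tool_pos: [0.5689, -0.2776, 0.0501]
tool_rot: [-180.0, 0.1, -11.6]
force: [-6.9, 2.2, -0.2]
grasp_force: 35.0
tool_pos: [0.5694, -0.2777, 0.05]
tool_rot: [-180.0, 0.2, -11.6]
force: [-8.0, 2.5, 1.6]
grasp_force: 35.0
```

```bash
for i in 1 2 3; do python3 -m creep '[{"wx":0,"wy":0,"wz":0,"tx":0.5,"ty":0,"tz":-0.15,"gripper":-1},{"wx":0,"wy":0,"wz":0,"tx":1,"ty":0,"tz":-0.15,"gripper":-1},{"wx":0,"wy":0,"wz":0,"tx":1,"ty":0,"tz":-0.15,"gripper":-1},{"wx":0,"wy":0,"wz":0,"tx":1,"ty":0,"tz":-0.15,"gripper":-1}]'|grep -E "pos|rot|force:"; done; python3 -c "
from h import *
st()"
```

```text
tool_pos: [0.5699, -0.2779, 0.0501]
tool_rot: [-179.9, 0.3, -11.6]
force: [-9.8, 1.1, 2.7]
grasp_force: 35.0
tool_pos: [0.5703, -0.278, 0.0501]
tool_rot: [-179.9, 0.3, -11.6]
force: [-11.3, 3.1, 1.7]
grasp_force: 35.0
tool_pos: [0.5707, -0.2781, 0.05]
tool_rot: [-179.9, 0.4, -11.6]
force: [-11.5, 3.6, 3.0]
grasp_force: 35.0
17.55 pos [ 0.5707 -0.2781  0.05  ] rot [-179.92    0.42  -11.61] F [-11.53   3.59   2.98] M [ 0.65  2.83 -0.01] w 0.0178 35.0
```

```bash
python3 -m creep '[{"wx":0,"wy":0,"wz":0,"tx":0.5,"ty":0,"tz":-0.5,"gripper":-1},{"wx":0,"wy":0,"wz":0,"tx":1,"ty":0,"tz":-0.5,"gripper":-1},{"wx":0,"wy":0,"wz":0,"tx":1,"ty":0,"tz":-0.5,"gripper":-1},{"wx":0,"wy":0,"wz":0,"tx":1,"ty":0,"tz":-0.5,"gripper":-1}]'|grep -E "pos|rot|force:"; python3 -m creep '[{"wx":0,"wy":0,"wz":0,"tx":0.5,"ty":0,"tz":-0.2,"gripper":-1},{"wx":0,"wy":0,"wz":0,"tx":0.8,"ty":0,"tz":-0.2,"gripper":-1},{"wx":0,"wy":0,"wz":0,"tx":0.8,"ty":0,"tz":-0.2,"gripper":-1},{"wx":0,"wy":0,"wz":0,"tx":0.8,"ty":0,"tz":-0.2,"gripper":-1}]'|grep -E "pos|rot|force:"; python3 -c "
from h import *
st()"
```

```text
tool_pos: [0.5712, -0.2782, 0.0501]
tool_rot: [-179.9, 0.5, -11.6]
force: [-11.8, 3.0, 1.4]
grasp_force: 35.0
tool_pos: [0.5715, -0.2782, 0.0501]
tool_rot: [-179.9, 0.5, -11.6]
force: [-12.6, 3.2, 0.9]
grasp_force: 35.0
18.22 pos [ 0.5715 -0.2782  0.0501] rot [-179.91    0.53  -11.62] F [-12.56   3.22   0.89] M [0.69 3.04 0.08] w 0.0182 35.0
```

```bash
for i in 1 2; do python3 -m creep '[{"wx":0,"wy":0,"wz":0,"tx":0.5,"ty":0,"tz":-0.25,"gripper":-1},{"wx":0,"wy":0,"wz":0,"tx":1,"ty":0,"tz":-0.25,"gripper":-1},{"wx":0,"wy":0,"wz":0,"tx":1,"ty":0,"tz":-0.25,"gripper":-1},{"wx":0,"wy":0,"wz":0,"tx":1,"ty":0,"tz":-0.25,"gripper":-1}]'|grep -E "pos|rot|force:"; done; python3 -c "
from h import *
st()"
```

```text
tool_pos: [0.5719, -0.2783, 0.0501]
tool_rot: [-179.9, 0.6, -11.6]
force: [-12.4, 3.4, 0.9]
grasp_force: 35.0
tool_pos: [0.5724, -0.2785, 0.0501]
tool_rot: [-179.9, 0.6, -11.6]
force: [-14.0, 4.0, 0.5]
grasp_force: 35.0
18.88 pos [ 0.5724 -0.2785  0.0501] rot [-179.9     0.65  -11.63] F [-14.01   3.99   0.46] M [0.73 3.37 0.02] w 0.018 35.0
```

```bash
python3 -m creep '[{"wx":0,"wy":0,"wz":0,"tx":0.6,"ty":0,"tz":-0.25,"gripper":-1},{"wx":0,"wy":0,"wz":0,"tx":1.2,"ty":0,"tz":-0.25,"gripper":-1},{"wx":0,"wy":0,"wz":0,"tx":1.2,"ty":0,"tz":-0.25,"gripper":-1},{"wx":0,"wy":0,"wz":0,"tx":1.2,"ty":0,"tz":-0.25,"gripper":-1}]'|grep -E "pos|rot|force:";  python3 - <<'E'
from h import *
F=[]
for i in range(3):
    F.append(get_obs()["force"]); optics.read_camera("wrist")
print(np.array(F).round(2))
p,d=optics.read_camera("scene"); cv2.imwrite("pics/s4.png",cv2.resize(p[170:270,270:420,::-1],(750,500),interpolation=cv2.INTER_CUBIC))
find(("tray_lip","wedge"),"scene")
E
```

```text
tool_pos: [0.573, -0.2786, 0.0501]
tool_rot: [-179.9, 0.7, -11.6]
force: [-15.0, 3.1, 0.3]
grasp_force: 35.0
[[-14.99   3.11   0.33]
 [-15.04   4.21   0.15]
 [-15.06   3.45   0.86]]
scene tray_lip [([0.6108, -0.2804, 0.0367], 0.91)]
scene wedge [([0.637, -0.2932, 0.0134], 0.79)]
```

View pics/s4.png

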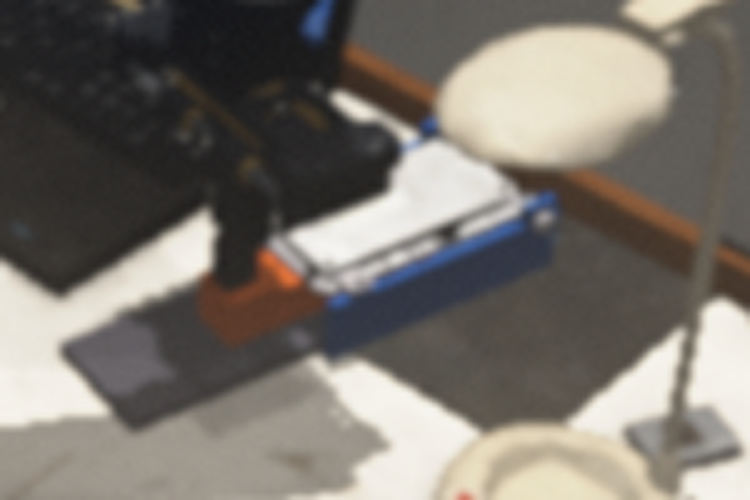

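The scene view shows the tray level on the cradle, with the wedge's orange block at (265,300) on the bed in front of it. The push is 15.4 N, inside the 14–18 N band. Next I ease the arm's push off before letting go.

```bash
python3 -m creep '[{"wx":0,"wy":0,"wz":0,"tx":-1,"ty":0,"tz":0,"gripper":-1},{"wx":0,"wy":0,"wz":0,"tx":-2,"ty":0,"tz":0.1,"gripper":-1},{"wx":0,"wy":0,"wz":0,"tx":-3,"ty":0,"tz":0.2,"gripper":-1},{"wx":0,"wy":0,"wz":0,"tx":-4,"ty":0,"tz":0.3,"gripper":-1},{"wx":0,"wy":0,"wz":0,"tx":-4,"ty":0,"tz":0.3,"gripper":-1}]'|grep -E "pos|rot|force:"; python3 -c "
from h import *
st()"
```

```text
tool_pos: [0.573, -0.2786, 0.0502]
tool_rot: [-180.0, 0.2, -11.6]
force: [-5.8, 0.0, -6.6]
grasp_force: 35.0
19.93 pos [ 0.573  -0.2786  0.0502] rot [-179.99    0.25  -11.6 ] F [-5.81  0.03 -6.65] M [0.11 1.67 0.01] w 0.0182 35.0
```

```bash
python3 -m creep '[{"wx":0,"wy":0,"wz":0,"tx":-0.5,"ty":0,"tz":0.4,"gripper":-1},{"wx":0,"wy":0,"wz":0,"tx":-1,"ty":0,"tz":0.7,"gripper":-1},{"wx":0,"wy":0,"wz":0,"tx":-1.7,"ty":0,"tz":0.7,"gripper":-1},{"wx":0,"wy":0,"wz":0,"tx":-1.7,"ty":0,"tz":0.7,"gripper":-1}]'|grep -E "pos|rot|force:"; python3 -c "
from h import *
st()"
```

```text
tool_pos: [0.573, -0.2786, 0.0503]
tool_rot: [180.0, 0.1, -11.6]
force: [-4.4, 0.0, -6.4]
grasp_force: 35.0
20.27 pos [ 0.573  -0.2786  0.0503] rot [ 1.7998e+02  6.0000e-02 -1.1580e+01] F [-4.42  0.   -6.39] M [-0.2   1.04  0.03] w 0.0179 35.0
```

```bash
python3 -m creep '[{"wx":0,"wy":0,"wz":0,"tx":-0.3,"ty":0,"tz":0.3,"gripper":-1},{"wx":0,"wy":0,"wz":0,"tx":-0.7,"ty":0,"tz":0.6,"gripper":-1},{"wx":0,"wy":0,"wz":0,"tx":-0.7,"ty":0,"tz":0.6,"gripper":-1},{"wx":0,"wy":0,"wz":0,"tx":-0.7,"ty":0,"tz":0.6,"gripper":-1}]'|grep -E "pos|rot|force:"; python3 -c "
from h import *
st()"
```

```text
tool_pos: [0.573, -0.2785, 0.0503]
tool_rot: [180.0, -0.0, -11.6]
force: [-2.7, -1.6, -9.0]
grasp_force: 35.0
20.6 pos [ 0.573  -0.2785  0.0503] rot [ 1.7998e+02 -1.0000e-02 -1.1570e+01] F [-2.66 -1.62 -8.98] M [-0.36  0.73 -0.01] w 0.0181 35.0
```

```bash
python3 -m creep '[{"wx":0,"wy":0,"wz":0,"tx":0,"ty":0,"tz":0.4,"gripper":-1},{"wx":0,"wy":0,"wz":0,"tx":0,"ty":0,"tz":0.8,"gripper":-1},{"wx":0,"wy":0,"wz":0,"tx":0,"ty":0,"tz":0.8,"gripper":-1},{"wx":0,"wy":0,"wz":0,"tx":0,"ty":0,"tz":0.8,"gripper":-1}]'|grep -E "pos|rot|force:"; python3 -c "
from h import *
st()"
```

```text
tool_pos: [0.573, -0.2785, 0.0502]
tool_rot: [-180.0, -0.0, -11.6]
force: [-4.7, -0.4, -4.0]
grasp_force: 35.0
20.93 pos [ 0.573  -0.2785  0.0502] rot [-1.800e+02 -2.000e-02 -1.157e+01] F [-4.67 -0.37 -3.96] M [-0.19  1.16 -0.  ] w 0.018 35.0
```

```bash
python3 -m creep '[{"wx":0,"wy":0,"wz":0,"tx":-0.5,"ty":0,"tz":0.5,"gripper":-1},{"wx":0,"wy":0,"wz":0,"tx":-1,"ty":0,"tz":0.9,"gripper":-1},{"wx":0,"wy":0,"wz":0,"tx":-1,"ty":0,"tz":0.9,"gripper":-1},{"wx":0,"wy":0,"wz":0,"tx":-1,"ty":0,"tz":0.9,"gripper":-1}]'|grep -E "pos|rot|force:"; python3 -c "
from h import *
st()"
```

```text
tool_pos: [0.5731, -0.2785, 0.0501]
tool_rot: [180.0, -0.1, -11.6]
force: [-4.0, 0.4, 3.5]
grasp_force: 35.0
21.27 pos [ 0.5731 -0.2785  0.0501] rot [ 1.7999e+02 -1.5000e-01 -1.1560e+01] F [-4.    0.43  3.46] M [-0.1   0.89  0.  ] w 0.0179 35.0
```

```bash
python3 -m creep '[{"wx":0,"wy":0,"wz":0,"tx":-0.3,"ty":0,"tz":-0.3,"gripper":-1},{"wx":0,"wy":0,"wz":0,"tx":-0.3,"ty":0,"tz":-0.3,"gripper":-1},{"wx":0,"wy":0,"wz":0,"tx":-0.3,"ty":0,"tz":-0.3,"gripper":-1}]' |grep -E "pos|rot|force:"
python3 -m creep '[{"wx":0,"wy":0,"wz":0,"tx":0,"ty":0,"tz":0,"gripper":-0.3},{"wx":0,"wy":0,"wz":0,"tx":0,"ty":0,"tz":0,"gripper":-0.1},{"wx":0,"wy":0,"wz":0,"tx":0,"ty":0,"tz":0,"gripper":0},{"wx":0,"wy":0,"wz":0,"tx":0,"ty":0,"tz":0,"gripper":0.1},{"wx":0,"wy":0,"wz":0,"tx":0,"ty":0,"tz":0,"gripper":0.1}]'; python3 -c "
from h import *
st()"
```

```text
tool_pos: [0.573, -0.2785, 0.05]
tool_rot: [180.0, -0.2, -11.5]
force: [-0.1, -1.1, 2.6]
grasp_force: 35.0
time_s: 21.93
tool_pos: [0.5718, -0.2775, 0.0489]
tool_rot: [-180.0, 0.0, -11.5]
force: [-0.1, -0.2, -0.5]
grip_width: 0.0428
grasp_force: 0.0
21.93 pos [ 0.5718 -0.2775  0.0489] rot [-1.7997e+02  2.0000e-02 -1.1540e+01] F [-0.06 -0.15 -0.54] M [-0.06  0.18 -0.  ] w 0.0428 0.0
```

Released cleanly with no force on the tool. I lift straight up and then back away so the result is in view.

```bash
python3 -m creep '[{"wx":0,"wy":0,"wz":0,"tx":0,"ty":0,"tz":-8,"gripper":0.1},{"wx":0,"wy":0,"wz":0,"tx":0,"ty":0,"tz":-24,"gripper":0.1},{"wx":0,"wy":0,"wz":0,"tx":0,"ty":0,"tz":-50,"gripper":0.1},{"wx":0,"wy":0,"wz":0,"tx":0,"ty":0,"tz":-80,"gripper":0.1},{"wx":0,"wy":0,"wz":0,"tx":0,"ty":0,"tz":-110,"gripper":0.1}]'|grep -E "pos|force:"
python3 -m creep '[{"wx":0,"wy":0,"wz":0,"tx":-20,"ty":0,"tz":-20,"gripper":0.1},{"wx":0,"wy":0,"wz":0,"tx":-45,"ty":0,"tz":-40,"gripper":0.1},{"wx":0,"wy":0,"wz":0,"tx":-70,"ty":0,"tz":-60,"gripper":0.1},{"wx":0,"wy":0,"wz":0,"tx":-90,"ty":0,"tz":-70,"gripper":0.1},{"wx":0,"wy":0,"wz":0,"tx":-90,"ty":0,"tz":-70,"gripper":0.1}]'|grep -E "pos|force:"
python3 -m creep '[{"wx":0,"wy":0,"wz":0,"tx":0,"ty":0,"tz":0,"gripper":0.1},{"wx":0,"wy":0,"wz":0,"tx":0,"ty":0,"tz":0,"gripper":0.1},{"wx":0,"wy":0,"wz":0,"tx":0,"ty":0,"tz":0,"gripper":0.1}]'|grep -E "pos|force:"
python3 - <<'E'
from h import *
p,d=optics.read_camera("wrist"); cv2.imwrite("pics/w5.png",p[:,:,::-1])
find(("tray_lip","wedge","wedge_grip"),"wrist")
E
```

```text
tool_pos: [0.5713, -0.2779, 0.1605]
force: [0.4, -0.1, 0.3]
grasp_force: 0.0
tool_pos: [0.4815, -0.2615, 0.2328]
force: [0.7, -1.3, 0.9]
grasp_force: 0.0
tool_pos: [0.484, -0.2596, 0.2284]
force: [-0.6, -0.3, -0.3]
grasp_force: 0.0
wrist tray_lip [([0.6098, -0.2817, 0.0369], 0.61)]
wrist wedge []
wrist wedge_grip [([0.5721, -0.2806, 0.0607], 0.72)]
```

View pics/w5.png

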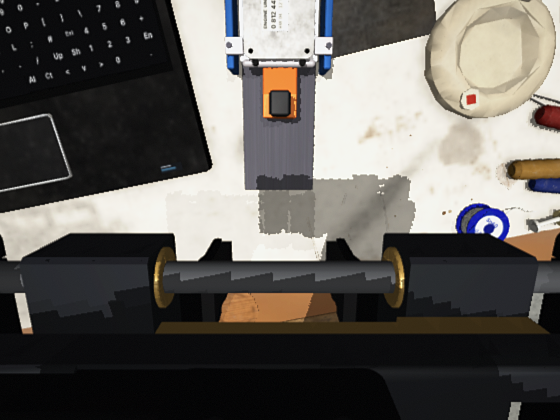

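The wedge's block and grip are at (280,100), centred under the lip at row 65 and straight in line with the tray. The tray is against its tabs, and the spool at (483,222) is untouched. The gripper is clear, so I hand the job in.

```bash
python3 -c "
from h import *
print(env.sign_off())"
```

```text
the job is handed in; nothing more can be done
None
```

The job is handed in at about 23 s: the wedge is jammed under the middle of the now-level tray, pushed in at about 15.4 N and let go, with no sign of anything nearby having moved.

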